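Lock the dish carriage on its rail with the lever bolt

ROBOT

A 6-joint arm with a two-finger parallel gripper is mounted at the origin on a cart in front of the work surface, level with it; the furniture and walls round the work are solid. World frame = base frame: x ahead of the robot, y to its left, z up, the work surface at z = 0. Lengths are in m, angles in degrees, forces in N, time in s.
With the tool pointing down it reaches from about 0.275 to 0.875 m from the base axis. Payload 12.5 kg.
Tool frame: the origin (TCP) lies between the finger pads; the fingertips stand 25 mm ahead of it and the grasp point (between the pads) lies 6 mm ahead of it; z points along the fingers, y is the line along which they close (so a half turn about z gives the same grasp; the last joint's range is limited). The gripper opens to 85 mm and grips with 20 to 120 N. Pads are 22 mm wide; open, the fingers measure 114 mm over their backs; the gripper's body (76 mm by 85 mm) begins 54 mm behind the grasp point. The pads swing forward as they close: fully open they stand 13 mm farther back than shut.
Start: joints at [65.111, 20.094, 94.641, -0, 65.266, -4.847], TCP at [0.188, 0.517, 0.256] pointing down, gripper open.
Joint ranges: [-157.81, 157.81], [-45, 120.19], [0.68, 151.7], [-89.99, 269.99], [4.06, 180], [-164.3, 164.3]. Speed limits (degrees/s): [127.2, 127.2, 159.86, 180, 180, 180].

INTERFACE

Orientations are given as [roll, pitch, yaw] about the fixed x, y, z axes, in that order (R = Rz(yaw) Ry(pitch) Rx(roll)).
In Python, from plant import sense, cams, robot gives the robot as it stands. The module is installed in compiled form; this text tells all that it offers.
- The arm moves only by the shell command python3 -m pendant 'ROWS' [FORCE]. ROWS is JSON, a list of rows, each an object of numbers: "claw": the closure, from 0 (fully open) to 1 (shut); "dx", "dy", "dz": the shift along the tool's x, y, z in mm; "rx", "ry", "rz": the turn, a rotation vector about the tool's x, y, z in rad. A call has 1 to 12 rows; each row is the pose to reach, as a shift and turn from the pose commanded when the call began, along the tool's axes at that moment; what a row does not reach only later rows make up. A row lasts 1/10 s, in which the tool goes at most 50 mm and 8.59 degrees, less where a joint would pass 70% of its speed; a pose out of reach is approached as far as the arm can. A call with a gripper value outside its range is refused whole. The fingers move at their own pace and stop on an object; FORCE is the grip in N (left out, the last holds). Time passes only in rows, so rows that repeat a pose let the fingers close. It gives the time, the measured TCP pose, the force, the opening and the grip force at its end, in the units of the state.
- sense(): the state, without advancing time (a new reading comes with each control period).
- cams.read_camera(name): name is "scene" or "top" or "wrist"; returns a dict with "frame" (420x560x3 uint8, red, green, blue), "mtx" (3x3 intrinsics, pixels), "D" ([k1, k2, p1, p2, k3] as OpenCV has them; the pictures are not rectified), "rvec" (rotation vector, rad) and "tvec" (3), from world to camera coordinates, as OpenCV has them; the wrist camera has in their place "T_tool_cam" (4x4, takes a point from camera to tool coordinates, whose origin is the TCP and whose axes are the flange's). Camera axes: x right, y down, z forward; pixel columns grow to the right and rows downward; lengths in m; the calibration is good to about 2 mm. A picture is of the moment at which its call begins: read the wrist's pose just before it. There is no depth.
- robot.close_job(): hands the job in; it is judged then, once.
The state is a dict: "t": time; "qpos": joint angles; "qd": joint speeds; "joint_efforts": joint torques, N m; "position": TCP position; "eef_rot": TCP orientation; "contact_force": force on the tool from outside, world axes, zero at the start; "torque": the same for the moment, N m; "width": finger opening in m; "grip_force": force on a finger pad.
Only numpy, scipy, OpenCV 4.12 (cv2) and the standard library are available. Lean on these libraries where they do the work, as an engineer would, in place of code of your own. Each camera call takes 0.05 s, during which the arm holds its last target. There are 200 camera calls.

TASK

Lock the dish carriage on its rail where it stands: screw its red lever bolt in clockwise, with the lever standing up, until it is just snug, neither loose nor forced, then fold the lever down flat. Do not shove the carriage along the rail, and leave the loose green-capped vial alone.

Things in the scene. Friction and masses are not known exactly. Their poses are not given: they have to be found in the camera images.
- rail: aluminium rail, 75 mm wide, 270 mm long along its own y, 24 mm high, fixed to the table. Origin: centre of its underside. Its place and yaw vary
- strip: brass strip let into the rail's top, on which the bolt's foot bites inside the carriage; origin is the rail's origin. It is worn: how far the bolt must turn before it bites varies unseen
- carriage_top (a point): centre of the top face of the dark steel carriage block (78 x 70 mm, top 48 mm above the table), on the bolt's axis; a brass collar of 18 mm radius stands 4 mm higher. A flat stage with a fixed petri dish (92 mm, top 52 mm above the table) sticks out on the rail's own +x side, to 152 mm from the axis. Axes as the rail's
- carriage (a joint): place of the carriage along the rail's own y, m. It slides if pushed along the rail with more than about 10 N while it is not clamped
- axle: the lever bolt: steel head of 15 mm radius on a vertical axle at the carriage's centre. Origin: centre of the head's underside, on the axis; z up. Two cheeks, 14 mm wide in x, reach 15.8 mm from the axis in y and 23 mm above the origin. Turned clockwise seen from above it goes in, sinking 3.2 mm per rad; snug, it springs back up to 0.2 rad when let go, then stays. See lever_pivot for torques
- lever_pivot (a point): cross pin of the lever, on the bolt's axis, 16 mm above the bolt's origin; axes as the bolt's. Torque on the bolt: under 0.05 N m while it runs free (for 0.2 to 2.7 rad, varies unseen); once its foot bites, the torque climbs by about 0.75 N m per rad (friction varies) and lasts while the bolt is held. Just snug is about 0.27 N m (0.22 to 0.32); over 0.4 N m is forced
- lever_end (a point): middle of the free end of the red lever, 62 mm from the pin. The lever is a straight bar 16 mm thick (along the bolt's x) and 20 mm wide (along the bolt's y). Upright, it lies on the bolt's axis and its end stands about 141 mm above the table; it can be gripped across the 16 mm or the 20 mm faces
- lever (a joint): fold of the lever, rad: 0 upright (open, as it starts), 1.57 flat (closed). It folds towards the bolt's own +x, wherever that then points, and lies flat 16 mm above the head's underside. Its cam drives the foot on by 2 mm as it closes: it takes about 0.12 N m at first, 0.2 N m near the end, and stays where it is left
- green_vial: small white vial with a green cap, 40 mm across, 58 mm high, loose bystander; origin: centre of its underside

How it is judged:
By the outcome, as a careful person would: the job done as asked, in the order asked, and still so for the second after the job is handed in, with the robot touching nothing.
It also fails if it takes over 58 s, if anything falls off the work surface, if the arm or the gripper's body presses on something with over 40 N, if the wrist force passes 120 N, or if a joint passes its speed limit or range.

## Working session

There is one attempt and no reset: what is moved stays moved. The work goes in short steps, Python scripts to look and compute and a shell command to move; the robot and the scene stay as the last step left them, time stands still between calls to the robot, and variables do not carry over. Pictures are saved under pics/ and viewed, at most 10 in all, crops included, and the job is handed in when it is done.

```bash
mkdir -p pics; cat > h.py <<'E'
import numpy as np, cv2
from scipy.spatial.transform import Rotation as R
from plant import sense, cams, robot
def toolT(s):
    T=np.eye(4); T[:3,:3]=R.from_euler('xyz',s['eef_rot'],degrees=True).as_matrix(); T[:3,3]=s['position']; return T
def cam(name):
    s=sense(); c=cams.read_camera(name)
    if name=='wrist':
        W=toolT(s)@c['T_tool_cam']
    else:
        W=np.eye(4); r=cv2.Rodrigues(np.array(c['rvec'],float))[0]; W[:3,:3]=r.T; W[:3,3]=-r.T@np.array(c['tvec']).ravel()
    return c,W
def ray(c,W,px,z):
    u=cv2.undistortPoints(np.array([[px]],float),np.array(c['mtx']),np.array(c['D'])).ravel()
    d=W[:3,:3]@np.array([u[0],u[1],1]); o=W[:3,3]; return o+d*(z-o[2])/d[2]
def proj(c,W,P):
    M=np.linalg.inv(W); return cv2.projectPoints(np.array(P,float).reshape(-1,1,3),cv2.Rodrigues(M[:3,:3])[0],M[:3,3],np.array(c['mtx']),np.array(c['D']))[0].reshape(-1,2)
def save(c,n): cv2.imwrite('pics/'+n,c['frame'][:,:,::-1])
E
python3 - <<'E'
from h import *
print(sense())
for n in ('scene','top'):
    c,W=cam(n); save(c,n+'1.png'); print(n,W.round(3).tolist(),c['mtx'])
E
```

```text
{'t': 0.0, 'qpos': array([ 6.51105715e+01,  2.01264610e+01,  9.46773414e+01,  2.66572551e-03,
        6.52654296e+01, -4.84678564e+00]), 'qd': array([-0.00365375,  0.09049616, -0.02468723,  0.12839056,  0.065262  ,
        0.00187449]), 'joint_efforts': array([ 8.28967168e-04, -5.06114423e+01, -2.91394383e+01, -7.66705602e-05,
        4.60423616e-03, -6.52701061e-06]), 'position': array([0.18833001, 0.51642829, 0.25573551]), 'eef_rot': array([-1.79931220e+02, -8.26067977e-03,  1.59956235e+02]), 'contact_force': array([-0.72660934,  0.38335927,  0.32375683]), 'torque': array([ 0.06588394, -0.01611825,  0.01610527]), 'grip_force': 0.0, 'width': 0.08546726440969217}
scene [[0.802, -0.423, 0.422, 0.139], [-0.597, -0.544, 0.59, -0.77], [-0.02, -0.725, -0.689, 0.825], [0.0, 0.0, 0.0, 1.0]] [[478.28002364   0.         277.75752107]
 [  0.         478.28002364 206.51818291]
 [  0.           0.           1.        ]]
top [[0.028, -0.985, 0.169, 0.44], [-0.999, -0.024, 0.027, -0.154], [-0.022, -0.17, -0.985, 0.94], [0.0, 0.0, 0.0, 1.0]] [[397.96188179   0.         281.00573659]
 [  0.         397.96188179 214.17392026]
 [  0.           0.           1.        ]]
```

View pics/scene1.png

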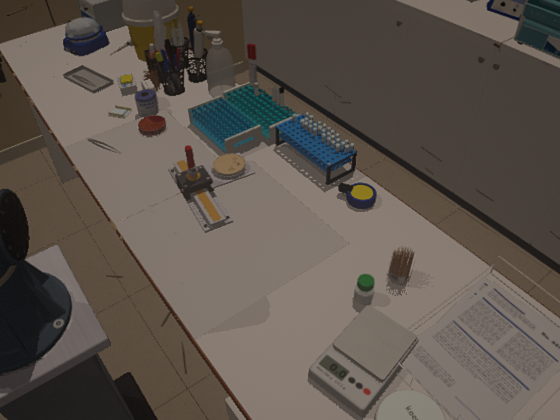

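View pics/top1.png

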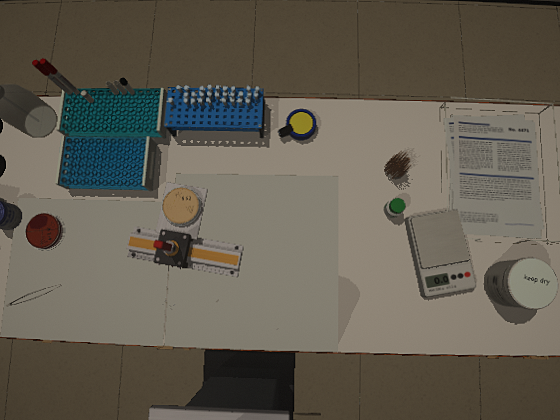

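The scene picture shows the red lever at (189,155) on the carriage at (193,178), with the dish at (229,165). The top picture shows the lever end at about (158,244), the carriage at about (173,248), the rail running from (128,242) to (242,262), and the vial far off at (397,206).

```bash
python3 - <<'E'
from h import *
c,W=cam('top'); f=c['frame'][:,:,::-1]
cv2.imwrite('pics/topc.png',cv2.resize(f[170:290,110:260],None,fx=5,fy=5,interpolation=cv2.INTER_CUBIC))
h=cv2.cvtColor(f,cv2.COLOR_BGR2HSV)
for n in('top','scene'):
    if n=='scene': c,W=cam(n); f=c['frame'][:,:,::-1]; h=cv2.cvtColor(f,cv2.COLOR_BGR2HSV)
    m=((h[...,0]<6)|(h[...,0]>174))&(h[...,1]>150)&(h[...,2]>60)
    k,l,st,ce=cv2.connectedComponentsWithStats(m.astype('uint8'))
    for i in range(1,k):
        if st[i,4]>20: print(n,st[i],ce[i])
E
```

```text
top [39 58  6  6 24] [41.95833333 60.79166667]
top [32 60  6  5 23] [34.60869565 61.91304348]
top [ 27 215  31  32 395] [ 42.84810127 232.30379747]
top [154 240   9   9  58] [158.03448276 243.94827586]
top [465 272   5   5  21] [467. 274.]
scene [148 116  16   7  59] [155.47457627 118.71186441]
scene [185 146   6   5  23] [187.65217391 147.86956522]
scene [364 389   6   5  24] [366.5 391. ]
```

View pics/topc.png

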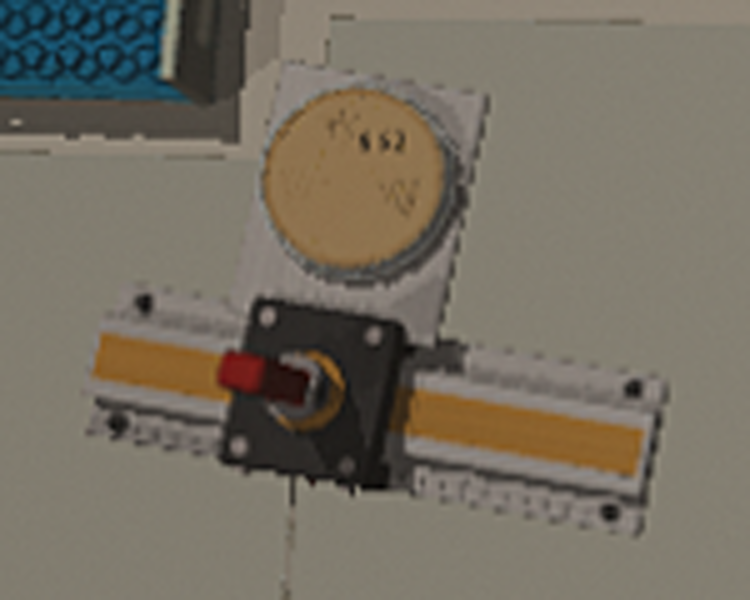

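The crop shows the lever end at crop (242,371), carriage top corners at about (258,300), (406,322), (365,483) and (222,462), and the dish at (355,183).

```bash
python3 - <<'E'
from h import *
c,W=cam('top')
g=lambda p,z: ray(c,W,(110+p[0]/5-.4,170+p[1]/5-.4),z)
print('lever end',g((242,371),.141))
C=[g(p,.048) for p in [(258,300),(406,322),(368,487),(222,462)]]
print(np.array(C).round(4),np.mean(C,0))
print([np.linalg.norm(C[i]-C[i-1]).round(4) for i in range(4)])
print('dish',g((355,183),.052))
a,b=g((100,350),.024),g((645,450),.024); print('strip',a,b,np.degrees(np.arctan2(*(a-b)[1::-1])))
P=g((230,475),.048);print(sense()['position'])
for p in [(100,355),(645,450),(655,400),(95,320)]: print(g(p,.024))
w=cams.read_camera('wrist'); print(np.round(w['T_tool_cam'],3),w['mtx'])
E
```

```text
lever end [0.51007541 0.11696376 0.141     ]
[[0.551  0.1436 0.048 ]
 [0.5427 0.0744 0.048 ]
 [0.4677 0.0868 0.048 ]
 [0.4768 0.1544 0.048 ]] [0.50952967 0.11480682 0.048     ]
[np.float64(0.0749), np.float64(0.0697), np.float64(0.076), np.float64(0.0682)]
dish [0.60568466 0.10129526 0.052     ]
strip [0.52825876 0.22540694 0.024     ] [ 0.48916565 -0.03429592  0.024     ] 81.43953120086559
[0.18841328 0.51658854 0.25605485]
[0.52590361 0.22519248 0.024     ]
[ 0.48916565 -0.03429592  0.024     ]
[ 0.5122842  -0.03789547  0.024     ]
[0.54236364 0.22912139 0.024     ]
[[-0.    -0.945 -0.328  0.085]
 [ 1.    -0.    -0.    -0.001]
 [ 0.    -0.328  0.945 -0.118]
 [ 0.     0.     0.     1.   ]] [[359.91167692   0.         281.46867544]
 [  0.         359.91167692 209.02764712]
 [  0.           0.           1.        ]]
```

```bash
python3 -m pendant '[{"dx":-44,"dy":-26},{"dx":-88,"dy":-53},{"dx":-132,"dy":-80},{"dx":-176,"dy":-106},{"dx":-220,"dy":-133},{"dx":-264,"dy":-160},{"dx":-308,"dy":-186},{"dx":-352,"dy":-213},{"dx":-396,"dy":-240},{"dx":-439,"dy":-266},{"dx":-439,"dy":-266},{"dx":-439,"dy":-266}]' 20
python3 - <<'E'
from h import *
s=sense();print(s['t'],s['qpos'],s['position'],s['eef_rot'],s['torque'])
c,W=cam('wrist'); save(c,'w1.png'); print(W.round(3).tolist())
print(proj(c,W,[[.51,.116,.141],[.51,.116,.048]]))
E
```

```text
0.3 [ 6.51109939e+01  2.01053038e+01  9.46530493e+01 -1.24827622e-04
  6.52657372e+01 -4.84704417e+00] [0.18841786 0.51660203 0.25609901] [-1.79975986e+02 -1.92259103e-03  1.59958090e+02] [0.01819254 0.00218185 0.04440687]
[[0.343, 0.888, 0.308, 0.108], [0.939, -0.324, -0.113, 0.545], [-0.0, 0.328, -0.945, 0.374], [0.0, 0.0, 0.0, 1.0]]
[[ 53.9713542  568.87585318]
 [ 90.5123112  489.16561185]]schema error: expected keys claw, dx, dy, dz, rx, ry, rz
```

View pics/w1.png

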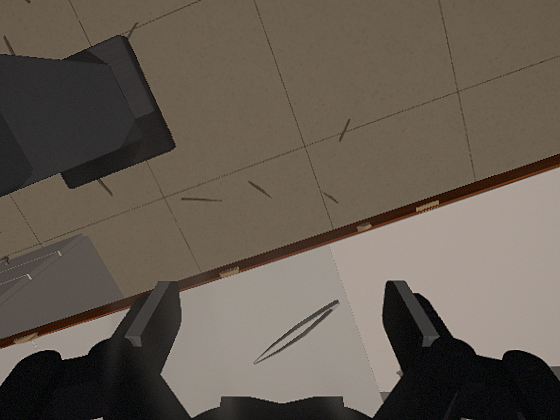

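The move was refused because every row needs all the keys, and the wrist view shows only the bench edge and the fingertips at (150,320) and (410,320). I'll resend it in full.

```bash
python3 -m pendant '[{"claw":0,"dx":-44,"dy":-26,"dz":0,"rx":0,"ry":0,"rz":0},{"claw":0,"dx":-88,"dy":-53,"dz":0,"rx":0,"ry":0,"rz":0},{"claw":0,"dx":-132,"dy":-80,"dz":0,"rx":0,"ry":0,"rz":0},{"claw":0,"dx":-176,"dy":-106,"dz":0,"rx":0,"ry":0,"rz":0},{"claw":0,"dx":-220,"dy":-133,"dz":0,"rx":0,"ry":0,"rz":0},{"claw":0,"dx":-264,"dy":-160,"dz":0,"rx":0,"ry":0,"rz":0},{"claw":0,"dx":-308,"dy":-186,"dz":0,"rx":0,"ry":0,"rz":0},{"claw":0,"dx":-352,"dy":-213,"dz":0,"rx":0,"ry":0,"rz":0},{"claw":0,"dx":-396,"dy":-240,"dz":0,"rx":0,"ry":0,"rz":0},{"claw":0,"dx":-439,"dy":-266,"dz":0,"rx":0,"ry":0,"rz":0},{"claw":0,"dx":-439,"dy":-266,"dz":0,"rx":0,"ry":0,"rz":0},{"claw":0,"dx":-439,"dy":-266,"dz":0,"rx":0,"ry":0,"rz":0}]' 20
python3 - <<'E'
from h import *
s=sense();print(s['t'],s['qpos'],s['position'],s['eef_rot'],s['torque'])
c,W=cam('wrist'); save(c,'w2.png'); print(W.round(3).tolist())
print(proj(c,W,[[.51,.116,.141],[.51,.116,.048]]))
E
```

```text
t: 1.55
position: [0.5104, 0.115, 0.256]
eef_rot: [-180.0, -0.0, 159.8]
contact_force: [-1.3, 0.6, -0.2]
width: 0.0854
grip_force: 0.0
1.55 [ 7.60111328e+00  1.73399409e+01  9.85743698e+01 -1.71620047e-04
  6.41038977e+01 -6.21988754e+01] [0.51042038 0.11502628 0.25601608] [-1.79991371e+02 -1.60346687e-02  1.59800062e+02] [-0.00351208  0.00709792 -0.06396394]
[[0.345, 0.887, 0.307, 0.43], [0.938, -0.326, -0.113, 0.144], [-0.0, 0.328, -0.945, 0.374], [0.0, 0.0, 0.0, 1.0]]
[[283.90240766 214.22770722]
 [283.28638888 180.22272569]]
```

View pics/w2.png

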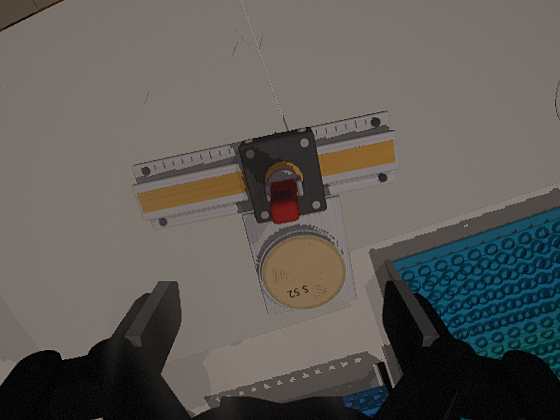

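The wrist view shows the carriage centred near (283,175), the lever end at about (285,210), and the dish at (303,270). I'll zoom in for the bolt's yaw.

```bash
python3 - <<'E'
import cv2
f=cv2.imread('pics/w2.png')[125:230,225:345]
f=cv2.convertScaleAbs(f,alpha=1.8,beta=20)
cv2.imwrite('pics/w2c.png',cv2.resize(f,None,fx=5.7,fy=5.7,interpolation=cv2.INTER_CUBIC))
E
```

```text
(no output)
```

View pics/w2c.png

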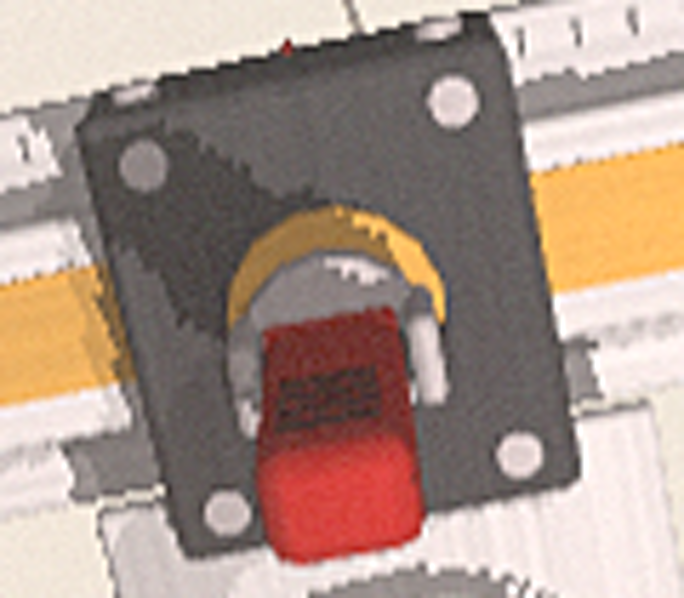

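The lever's end face has crop corners at about (262,460), (416,433), (423,538) and (287,562). Its wide 20 mm side runs across the image, nearly along the rail.

```bash
python3 - <<'E'
from h import *
c,W=cam('wrist')
g=lambda p,z: ray(c,W,(225+p[0]/5.7-.4,125+p[1]/5.7-.4),z)
C=np.array([g(p,.141) for p in [(259,458),(417,432),(425,540),(280,564)]]);print(C.round(4),C.mean(0))
a=lambda p,q:np.degrees(np.arctan2(*(q-p)[1::-1]))
print('bolt y dir',a(C[0],C[1]),a(C[3],C[2]), [np.linalg.norm(C[i]-C[i-1]).round(4) for i in range(4)])
B=[g(p,.048) for p in[(143,164),(453,101),(520,456),(228,513)]];print('carr',np.mean(B,0),'rail y',a(B[0],B[1]),a(B[3],B[2]))
print('collar', g((337,310),.052))
s=sense();print(s['position'],s['torque'],s['contact_force'])
E
```

```text
[[0.4995 0.1106 0.141 ]
 [0.5029 0.1295 0.141 ]
 [0.5163 0.1258 0.141 ]
 [0.5131 0.1082 0.141 ]] [0.50795892 0.11853494 0.141     ]
bolt y dir 79.69490221758754 79.93048844686203 [np.float64(0.0138), np.float64(0.0192), np.float64(0.0138), np.float64(0.0179)]
carr [0.50860469 0.11771195 0.048     ] rail y 81.356883114768 81.56695322024639
collar [0.50711356 0.11834198 0.052     ]
[0.5091208  0.11694862 0.25611326] [-0.01356473  0.01191614  0.01689499] [0.23941823 0.14921744 0.15984317]
```

```bash
python3 -m pendant '[{"claw":0,"dx":1.3,"dy":0.6,"dz":15,"rx":0,"ry":0,"rz":-0.09},{"claw":0,"dx":1.3,"dy":0.6,"dz":45,"rx":0,"ry":0,"rz":-0.178},{"claw":0.3,"dx":1.3,"dy":0.6,"dz":80,"rx":0,"ry":0,"rz":-0.178},{"claw":0.5,"dx":1.3,"dy":0.6,"dz":110,"rx":0,"ry":0,"rz":-0.178},{"claw":0.6,"dx":1.3,"dy":0.6,"dz":128,"rx":0,"ry":0,"rz":-0.178},{"claw":0.6,"dx":1.3,"dy":0.6,"dz":132,"rx":0,"ry":0,"rz":-0.178},{"claw":0.6,"dx":1.3,"dy":0.6,"dz":132,"rx":0,"ry":0,"rz":-0.178},{"claw":0.6,"dx":1.3,"dy":0.6,"dz":132,"rx":0,"ry":0,"rz":-0.178}]' 20
python3 - <<'E'
from h import *
c,W=cam('wrist'); save(c,'w3.png')
s=sense();print(s['t'],s['qpos'][5],s['position'],s['eef_rot'],s['torque'],s['contact_force'],s['width'])
E
```

```text
t: 2.45
position: [0.509, 0.118, 0.1255]
eef_rot: [180.0, 0.1, 170.2]
contact_force: [0.5, 0.7, 0.6]
width: 0.0338
grip_force: 0.0
2.5 -72.26446344033278 [0.50910482 0.11785342 0.12551569] [1.79965412e+02 1.04167707e-01 1.70191522e+02] [ 0.05853843 -0.02937149  0.0285724 ] [-0.25963517  0.52023777 -1.11907883] 0.03420638659010759
```

View pics/w3.png

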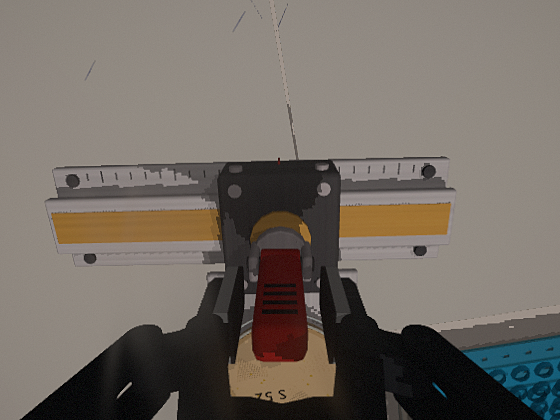

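The fingers straddle the lever, with the pads at columns 240 and 325 and the lever at 255–307 (end edge at row 360), so it is centred to within about 0.5 mm.

```bash
python3 - <<'E'
from h import *
c,W=cam('wrist')
f=c['frame'].astype(float); r=(f[...,0]>1.8*f[...,2])&(f[...,0]>2.5*f[...,1])
for row in (280,300,320,340,350):
    x=np.where(r[row,240:330])[0]+240; print(row,x.min(),x.max())
ys=np.where(r[:,275:285].any(1))[0];ys=ys[ys>200];print(ys.min(),ys.max())
s=sense();T=toolT(s);print(s['position'])
for row in (ys.max()+.5,):
    P=ray(c,W,(280,row),.141);print('far edge tool xyz',np.linalg.inv(T)@np.append(P,1))
# lever edges at near face (tool x=+8mm): centre column vs tool y=0
for x,z in((.008,.141),(.008,.11),(-.008,.141)): 
    h=.1255-z
    print([proj(c,W,(T@[x,y,h,1])[:3]).round(1).tolist() for y in(-.01,.01)])
B=proj(c,W,[(.508,.118,.052)]);print(B)
E
```

```text
280 258 302
300 256 320
320 254 306
340 253 326
350 254 306
249 360
[0.50914668 0.1177229  0.12545133]
far edge tool xyz [-0.00713802 -0.00116937 -0.01553617  1.        ]
[[[254.1, 325.1]], [[312.6, 325.1]]]
[[[259.3, 278.9]], [[306.7, 278.9]]]
[[[255.3, 362.3]], [[311.3, 362.3]]]
[[282.62307932 238.01960706]]
```

```bash
python3 -m pendant '[{"claw":0.6,"dx":0.9,"dy":-0.8,"dz":0,"rx":0,"ry":0,"rz":0},{"claw":0.72,"dx":0.9,"dy":-0.8,"dz":0,"rx":0,"ry":0,"rz":0},{"claw":0.75,"dx":0.9,"dy":-0.8,"dz":0,"rx":0,"ry":0,"rz":0},{"claw":0.8,"dx":0.9,"dy":-0.8,"dz":0,"rx":0,"ry":0,"rz":0},{"claw":0.9,"dx":0.9,"dy":-0.8,"dz":0,"rx":0,"ry":0,"rz":0},{"claw":0.9,"dx":0.9,"dy":-0.8,"dz":0,"rx":0,"ry":0,"rz":0}]' 20
cat > st.py <<'E'
from h import *
# average readings over a few camera periods
S=[]
for i in range(3): cams.read_camera('wrist'); S.append(sense())
m=lambda k:np.mean([np.array(s[k]) for s in S],0).round(4)
print('t',S[-1]['t'],'q6',m('qpos')[5],'pos',m('position'),'rot',S[-1]['eef_rot'].round(2),'F',m('contact_force').round(2),'M',m('torque'),'Mz',[round(float(s['torque'][2]),3) for s in S],'w',m('width'),'g',m('grip_force').round(1))
E
python3 st.py
```

```text
t: 3.15
position: [0.5079, 0.117, 0.1246]
eef_rot: [180.0, 0.0, 170.2]
contact_force: [-1.5, 5.0, 5.6]
width: 0.0201
grip_force: 25.1
t 3.3 q6 -72.3294 pos [0.5079 0.117  0.1246] rot [1.7996e+02 4.0000e-02 1.7015e+02] F [-0.49  5.07  5.55] M [ 0.8869  0.099  -0.0224] Mz [0.008, -0.022, -0.053] w 0.0197 g 25.1
```

```bash
python3 -m pendant '[{"claw":0.9,"dx":0,"dy":0.4,"dz":-0.3,"rx":0,"ry":0,"rz":0.05},{"claw":0.9,"dx":0,"dy":0.4,"dz":-0.2,"rx":0,"ry":0,"rz":0.1},{"claw":0.9,"dx":0,"dy":0.4,"dz":0,"rx":0,"ry":0,"rz":0.15},{"claw":0.9,"dx":0,"dy":0.4,"dz":0.3,"rx":0,"ry":0,"rz":0.2},{"claw":0.9,"dx":0,"dy":0.4,"dz":0.3,"rx":0,"ry":0,"rz":0.2}]' 20; python3 st.py
```

```text
t: 3.8
position: [0.508, 0.1174, 0.1241]
eef_rot: [180.0, 0.0, 158.6]
contact_force: [-0.2, 4.4, 1.5]
width: 0.0198
grip_force: 24.8
t 3.95 q6 -60.8144 pos [0.508  0.1174 0.1241] rot [1.7996e+02 2.0000e-02 1.5869e+02] F [0.51 5.11 2.39] M [ 0.9704 -0.1104 -0.0137] Mz [-0.0, -0.023, -0.018] w 0.0198 g 24.8
```

```bash
python3 -m pendant '[{"claw":0.9,"dx":0.2,"dy":0.5,"dz":0.3,"rx":0,"ry":0,"rz":0.1},{"claw":0.9,"dx":0.2,"dy":0.5,"dz":0.6,"rx":0,"ry":0,"rz":0.2},{"claw":0.9,"dx":0.2,"dy":0.5,"dz":1.0,"rx":0,"ry":0,"rz":0.3},{"claw":0.9,"dx":0.2,"dy":0.5,"dz":1.0,"rx":0,"ry":0,"rz":0.3}]' 20; python3 st.py
```

```text
t: 4.35
position: [0.5082, 0.118, 0.1231]
eef_rot: [179.9, 0.0, 141.3]
contact_force: [2.5, 5.9, 1.7]
width: 0.0199
grip_force: 24.8
t 4.5 q6 -43.5576 pos [0.5082 0.118  0.1231] rot [1.7992e+02 3.0000e-02 1.4149e+02] F [1.89 5.62 1.89] M [ 1.0681 -0.2759 -0.0338] Mz [-0.052, -0.035, -0.014] w 0.0196 g 24.8
```

```bash
python3 - <<'E'
from h import *
c,W=cam('top'); save(c,'top2.png')
a=cv2.imread('pics/top1.png'); b=cv2.imread('pics/top2.png')
cv2.imwrite('pics/cmp.png',np.hstack([cv2.resize(x[170:290,110:260],None,fx=2.6,fy=2.6) for x in(a,b)]))
E
```

```text
(no output)
```

View pics/cmp.png

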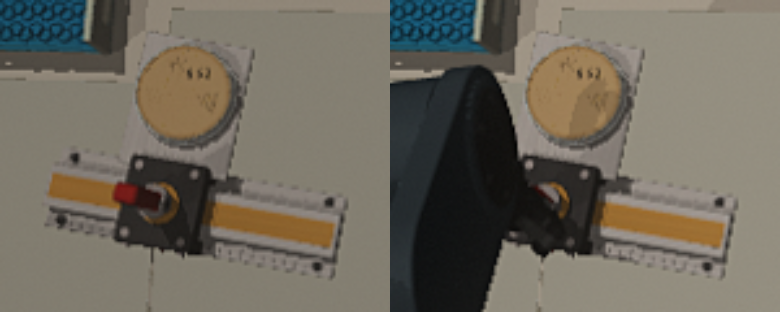

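The right-hand part of the carriage and the stage edges are visible in both halves, the stage edge at about (245,60) on the left and (635,60) on the right. I'll compute the subpixel shift of the carriage and stage edges against the rail.

```bash
python3 - <<'E'
import cv2,numpy as np
a=cv2.imread('pics/top1.png'); b=cv2.imread('pics/top2.png')
g=lambda x:cv2.cvtColor(x,cv2.COLOR_BGR2GRAY).astype('float32')
def sh(y0,y1,x0,x1):
    A,B=g(a)[y0:y1,x0:x1],g(b)[y0:y1,x0:x1]; M=np.eye(2,3,dtype='float32')
    cc,M=cv2.findTransformECC(A,B,M,cv2.MOTION_TRANSLATION,(3,100,1e-6),None,3); return cc,M[:,2]
print('stage right+dish',sh(181,235,180,210)); print('stage edge',sh(185,240,194,208)); print('carr right',sh(232,270,180,200)); print('rail',sh(238,280,205,248))
E
```

```text
stage right+dish (0.9377909787794899, array([-0.04006442,  0.2193914 ], dtype=float32))
stage edge (0.9610093156991932, array([-0.03522947,  0.176934  ], dtype=float32))
carr right (0.9938975379895433, array([-0.07338035, -0.05186427], dtype=float32))
rail (0.9994763420674644, array([ 0.00615083, -0.00559907], dtype=float32))
```

The carriage has not moved (under 0.2 mm), so I'll keep turning.

```bash
python3 -m pendant '[{"claw":0.9,"dx":0,"dy":0,"dz":0.3,"rx":0,"ry":0,"rz":0.1},{"claw":0.9,"dx":0,"dy":0,"dz":0.6,"rx":0,"ry":0,"rz":0.2},{"claw":0.9,"dx":0,"dy":0,"dz":1.0,"rx":0,"ry":0,"rz":0.3},{"claw":0.9,"dx":0,"dy":0,"dz":1.0,"rx":0,"ry":0,"rz":0.3}]' 20; python3 st.py
```

```text
t: 4.95
position: [0.5086, 0.1184, 0.1223]
eef_rot: [179.8, 0.0, 124.1]
contact_force: [3.1, 8.4, 1.7]
width: 0.0196
grip_force: 24.8
t 5.1 q6 -26.373 pos [0.5086 0.1184 0.1223] rot [1.7985e+02 1.0000e-02 1.2431e+02] F [2.63 8.71 0.98] M [ 1.5861 -0.5529  0.0437] Mz [0.041, 0.083, 0.007] w 0.0199 g 24.8
```

```bash
python3 -m pendant '[{"claw":0.9,"dx":0.25,"dy":0.17,"dz":0,"rx":0,"ry":0,"rz":0},{"claw":0.9,"dx":0.25,"dy":0.17,"dz":0,"rx":0,"ry":0,"rz":0}]' 20; python3 st.py
```

```text
t: 5.3
position: [0.5086, 0.1185, 0.1223]
eef_rot: [179.9, 0.0, 124.3]
contact_force: [2.7, 6.8, 0.7]
width: 0.02
grip_force: 24.8
t 5.45 q6 -26.3615 pos [0.5086 0.1185 0.1223] rot [1.7986e+02 3.0000e-02 1.2432e+02] F [3.2  7.13 1.28] M [ 1.2581 -0.5734  0.033 ] Mz [0.043, 0.034, 0.022] w 0.0198 g 24.8
```

```bash
python3 -m pendant '[{"claw":0.9,"dx":0.4,"dy":0.65,"dz":0,"rx":0,"ry":0,"rz":0},{"claw":0.9,"dx":0.8,"dy":1.3,"dz":0,"rx":0,"ry":0,"rz":0},{"claw":0.9,"dx":0.8,"dy":1.3,"dz":0.3,"rx":0,"ry":0,"rz":0.1},{"claw":0.9,"dx":0.8,"dy":1.3,"dz":0.6,"rx":0,"ry":0,"rz":0.2},{"claw":0.9,"dx":0.8,"dy":1.3,"dz":1.0,"rx":0,"ry":0,"rz":0.3},{"claw":0.9,"dx":0.8,"dy":1.3,"dz":1.0,"rx":0,"ry":0,"rz":0.3}]' 20; python3 st.py
```

```text
t: 6.05
position: [0.5092, 0.1192, 0.1215]
eef_rot: [179.9, 0.0, 107.0]
contact_force: [2.8, 0.6, 5.9]
width: 0.0198
grip_force: 25.2
t 6.2 q6 -9.023 pos [0.5092 0.1192 0.1215] rot [1.7989e+02 5.0000e-02 1.0716e+02] F [2.49 0.62 6.36] M [ 0.1482 -0.4101  0.2735] Mz [0.278, 0.289, 0.253] w 0.0197 g 25.2
```

```bash
python3 - <<'E'
from h import *
S=[]
for i in range(14): cams.read_camera('wrist'); S.append(sense())
for k in('torque','contact_force'): print(k,np.mean([s[k] for s in S],0).round(3),np.std([s[k] for s in S],0).round(3))
print(S[-1]['t'],S[-1]['eef_rot'],S[-1]['joint_efforts'])
E
```

```text
torque [ 0.128 -0.436  0.277] [0.027 0.032 0.027]
contact_force [2.628 0.655 5.498] [0.555 0.493 0.491]
6.9 [1.79890613e+02 4.82840256e-02 1.07166077e+02] [ -0.34959278 -48.10010433 -19.11855876   0.11337429   0.69108976
   0.27748819]
```

Torque is 0.277 N·m held (joint 6 effort agrees), so it is snug. I'll release, lift and look.

```bash
python3 -m pendant '[{"claw":0.75,"dx":0,"dy":0,"dz":0,"rx":0,"ry":0,"rz":0},{"claw":0.6,"dx":0,"dy":0,"dz":0,"rx":0,"ry":0,"rz":0},{"claw":0.4,"dx":0,"dy":0,"dz":0,"rx":0,"ry":0,"rz":0},{"claw":0.4,"dx":0,"dy":0,"dz":-20,"rx":0,"ry":0,"rz":0},{"claw":0.4,"dx":0,"dy":0,"dz":-50,"rx":0,"ry":0,"rz":0},{"claw":0.4,"dx":0,"dy":0,"dz":-80,"rx":0,"ry":0,"rz":0},{"claw":0.4,"dx":0,"dy":0,"dz":-80,"rx":0,"ry":0,"rz":0}]' 20
python3 - <<'E'
from h import *
c,W=cam('wrist'); save(c,'w4.png')
s=sense();print(s['t'],s['position'],s['eef_rot'],s['contact_force'])
p=proj(c,W,[(.5092,.1192,.1375)])[0];print(p)
x0,y0=int(p[0])-70,int(p[1])-90
f=cv2.convertScaleAbs(c['frame'][y0:y0+120,x0:x0+140,::-1],alpha=1.8,beta=20);print(x0,y0)
cv2.imwrite('pics/w4c.png',cv2.resize(f,None,fx=5,fy=5,interpolation=cv2.INTER_CUBIC))
E
```

```text
t: 7.6
position: [0.5095, 0.1194, 0.2041]
eef_rot: [179.7, 0.1, 107.1]
contact_force: [0.5, 0.2, -0.2]
width: 0.0514
grip_force: 0.0
7.65 [0.50868737 0.11928586 0.20210784] [1.79885486e+02 3.06667779e-02 1.07127903e+02] [-0.10113728  0.78338206 -0.4785434 ]
[282.12081875 243.32770859]
212 153
```

View pics/w4c.png

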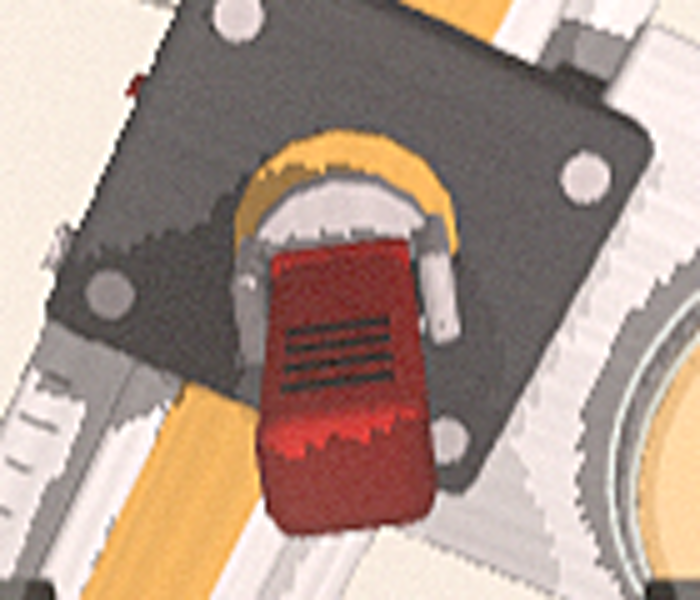

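The picture shows the lever upright and sprung back about 7° counter-clockwise (end edge (265,430) to (415,410)), with nothing touching it. Next I'll bring the shut fingers to the tool +x side of the lever and push gently towards −x.

```bash
python3 -m pendant '[{"claw":0.7,"dx":16,"dy":-1.9,"dz":0,"rx":0,"ry":0,"rz":-0.06},{"claw":1,"dx":33.8,"dy":-4,"dz":0,"rx":0,"ry":0,"rz":-0.12},{"claw":1,"dx":33.8,"dy":-4,"dz":10,"rx":0,"ry":0,"rz":-0.12},{"claw":1,"dx":33.8,"dy":-4,"dz":40,"rx":0,"ry":0,"rz":-0.12},{"claw":1,"dx":33.8,"dy":-4,"dz":63,"rx":0,"ry":0,"rz":-0.12},{"claw":1,"dx":28,"dy":-3.4,"dz":63,"rx":0,"ry":0,"rz":-0.12},{"claw":1,"dx":24,"dy":-2.9,"dz":63,"rx":0,"ry":0,"rz":-0.12},{"claw":1,"dx":20,"dy":-2.4,"dz":63,"rx":0,"ry":0,"rz":-0.12},{"claw":1,"dx":20,"dy":-2.4,"dz":63,"rx":0,"ry":0,"rz":-0.12}]' 20; python3 st.py
python3 -m pendant '[{"claw":1,"dx":-2,"dy":0,"dz":0,"rx":0,"ry":0,"rz":0},{"claw":1,"dx":-2,"dy":0,"dz":0,"rx":0,"ry":0,"rz":0}]' 20; python3 st.py
```

```text
t: 8.55
position: [0.5009, 0.1372, 0.1389]
eef_rot: [179.9, 0.0, 113.9]
contact_force: [0.2, 0.6, -0.8]
width: -0.0002
grip_force: 0.0
t 8.7 q6 -13.7452 pos [0.5006 0.1376 0.1387] rot [1.7995e+02 1.0000e-02 1.1399e+02] F [0.38 0.56 0.27] M [-0.0254  0.0021 -0.0362] Mz [-0.065, -0.021, -0.023] w -0.0002 g 0.0
t: 8.9
position: [0.5011, 0.1359, 0.1382]
eef_rot: [180.0, 0.0, 114.0]
contact_force: [-0.0, 0.9, -0.1]
width: 0.0001
grip_force: 0.0
t 9.05 q6 -13.9649 pos [0.501  0.136  0.1381] rot [180.     0.   114.01] F [-0.17  0.13  0.26] M [ 0.002   0.0047 -0.0115] Mz [-0.002, -0.004, -0.029] w 0.0 g 0.0
```

```bash
python3 -m pendant '[{"claw":1,"dx":-1.5,"dy":0,"dz":0,"rx":0,"ry":0,"rz":0},{"claw":1,"dx":-3,"dy":0,"dz":0,"rx":0,"ry":0,"rz":0}]' 20; python3 st.py
python3 -m pendant '[{"claw":1,"dx":-1,"dy":0,"dz":0,"rx":0,"ry":0,"rz":0},{"claw":1,"dx":-2,"dy":0,"dz":0,"rx":0,"ry":0,"rz":0}]' 20; python3 st.py
```

```text
t: 9.25
position: [0.5022, 0.1333, 0.138]
eef_rot: [180.0, -0.0, 114.0]
contact_force: [-1.6, 3.5, 2.4]
width: 0.0001
grip_force: 2.0
t 9.4 q6 -14.3001 pos [0.5022 0.1333 0.1381] rot [ 1.80e+02 -2.00e-02  1.14e+02] F [-0.3   2.48  1.44] M [ 0.4114  0.2287 -0.0011] Mz [-0.028, 0.0, 0.025] w 0.0001 g 1.4
t: 9.6
position: [0.5031, 0.1315, 0.1382]
eef_rot: [180.0, -0.0, 114.0]
contact_force: [-2.0, 3.6, 3.6]
width: 0.0001
grip_force: 2.2
t 9.75 q6 -14.5098 pos [0.5031 0.1314 0.1381] rot [179.99   0.   114.  ] F [-1.82  3.31  3.32] M [ 0.5451  0.2684 -0.0073] Mz [-0.02, 0.038, -0.04] w -0.0001 g 2.0
```

Horizontal force stays around 3.8 N, consistent with the lever folding the right way. I'll follow the arc.

```bash
python3 -m pendant '[{"claw":1,"dx":-5,"dy":0,"dz":0,"rx":0,"ry":0,"rz":0},{"claw":1,"dx":-10,"dy":0,"dz":0,"rx":0,"ry":0,"rz":0},{"claw":1,"dx":-15,"dy":0,"dz":0,"rx":0,"ry":0,"rz":0},{"claw":1,"dx":-21,"dy":0,"dz":1,"rx":0,"ry":0,"rz":0},{"claw":1,"dx":-26.6,"dy":0,"dz":2.2,"rx":0,"ry":0,"rz":0},{"claw":1,"dx":-26.6,"dy":0,"dz":2.2,"rx":0,"ry":0,"rz":0}]' 20; python3 st.py
```

```text
t: 10.35
position: [0.5139, 0.1063, 0.1354]
eef_rot: [-180.0, 0.0, 114.0]
contact_force: [0.1, 1.0, 0.4]
width: -0.0
grip_force: 0.4
t 10.5 q6 -17.3133 pos [0.514  0.1066 0.1357] rot [-1.80e+02  3.00e-02  1.14e+02] F [-0.68  0.25  0.09] M [ 0.0107 -0.0123  0.0047] Mz [0.037, 0.002, -0.025] w -0.0001 g 0.0
```

```bash
python3 -m pendant '[{"claw":1,"dx":-4.5,"dy":0,"dz":3.5,"rx":0,"ry":0,"rz":0},{"claw":1,"dx":-8.4,"dy":0,"dz":7.5,"rx":0,"ry":0,"rz":0},{"claw":1,"dx":-11.5,"dy":0,"dz":12,"rx":0,"ry":0,"rz":0},{"claw":1,"dx":-14.5,"dy":0,"dz":16.8,"rx":0,"ry":0,"rz":0},{"claw":1,"dx":-16.5,"dy":0,"dz":21,"rx":0,"ry":0,"rz":0},{"claw":1,"dx":-17.5,"dy":0,"dz":24.5,"rx":0,"ry":0,"rz":0},{"claw":1,"dx":-18,"dy":0,"dz":26.5,"rx":0,"ry":0,"rz":0},{"claw":1,"dx":-18,"dy":0,"dz":26.5,"rx":0,"ry":0,"rz":0}]' 20; python3 st.py
```

```text
t: 11.3
position: [0.5226, 0.0903, 0.1104]
eef_rot: [179.8, 0.1, 114.0]
contact_force: [-0.5, -0.5, 10.7]
width: -0.0001
grip_force: 5.7
t 11.45 q6 -19.2055 pos [0.5225 0.0903 0.1104] rot [1.7983e+02 9.0000e-02 1.1402e+02] F [ 0.23 -0.35 11.17] M [-0.1605 -0.0322  0.0217] Mz [0.001, 0.026, 0.038] w -0.0001 g 5.5
```

```bash
python3 -m pendant '[{"claw":1,"dx":-5,"dy":0,"dz":0,"rx":0,"ry":0,"rz":0},{"claw":1,"dx":-5,"dy":0,"dz":0.8,"rx":0,"ry":0,"rz":0},{"claw":1,"dx":-5,"dy":0,"dz":0.8,"rx":0,"ry":0,"rz":0}]' 20; python3 st.py
```

```text
t: 11.75
position: [0.5243, 0.0862, 0.1099]
eef_rot: [179.8, 0.0, 114.0]
contact_force: [-3.6, 3.8, 16.8]
width: -0.0003
grip_force: 8.5
t 11.9 q6 -19.7192 pos [0.5243 0.0862 0.1099] rot [1.7983e+02 4.0000e-02 1.1401e+02] F [-2.78  3.16 16.49] M [0.5911 0.5333 0.0052] Mz [0.016, -0.01, 0.01] w 0.0003 g 8.3
```

```bash
python3 -m pendant '[{"claw":1,"dx":-4,"dy":0,"dz":-15,"rx":0,"ry":0,"rz":0},{"claw":1,"dx":0,"dy":0,"dz":-50,"rx":0,"ry":0,"rz":0},{"claw":1,"dx":20,"dy":0,"dz":-90,"rx":0,"ry":0,"rz":0},{"claw":1,"dx":40,"dy":0,"dz":-120,"rx":0,"ry":0,"rz":0},{"claw":1,"dx":40,"dy":0,"dz":-120,"rx":0,"ry":0,"rz":0},{"claw":1,"dx":40,"dy":0,"dz":-120,"rx":0,"ry":0,"rz":0}]' 20
python3 - <<'E'
from h import *
c,W=cam('wrist'); s=sense();print(s['t'],s['position'],s['contact_force'],s['eef_rot'])
cc,WW=cam('scene')
p=proj(c,W,[(.5092,.1192,.0755)])[0];q=proj(cc,WW,[(.5092,.1192,.0755)])[0];print(p,q)
k=lambda f,p,w,h,z:cv2.resize(cv2.convertScaleAbs(f[max(0,int(p[1])-h//2):int(p[1])+h//2,max(0,int(p[0])-w//2):int(p[0])+w//2,::-1],alpha=1.7,beta=20),(400,400),interpolation=cv2.INTER_CUBIC)
save(c,'w5.png');save(cc,'scene5.png')
cv2.imwrite('pics/fin.png',np.hstack([k(c['frame'],p,160,160,1),k(cc['frame'],q,80,80,1)]))
# lever flat model in wrist view
ang=np.radians(114-180); d=np.array([np.cos(ang),np.sin(ang)])
print(proj(c,W,[(.5092+.062*d[0],.1192+.062*d[1],.0755)]))
E
```

```text
t: 12.5
position: [0.507, 0.1225, 0.2285]
eef_rot: [180.0, 0.0, 114.1]
contact_force: [-0.5, 0.4, -0.5]
width: 0.0002
grip_force: 0.0
12.55 [0.50674279 0.12220517 0.22764831] [-0.28826602 -0.40142109 -1.6708237 ] [-1.79947482e+02  4.75895425e-03  1.14021722e+02]
[283.54592138 202.21236621] [190.67444169 167.58337561]
[[283.34817744 271.58416313]]
```

View pics/fin.png

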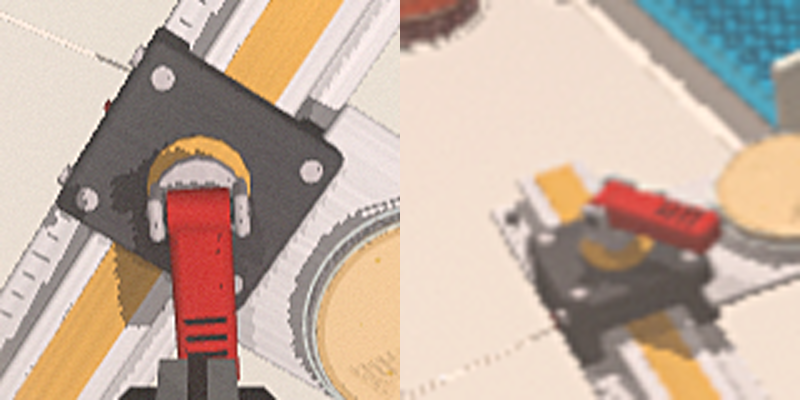

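The lever lies flat, pointing down the image from the bolt at wrist crop (200,200), and the carriage looks unmoved on its rail. The gripper is clear, so I'm handing in.

```bash
python3 -c "
from plant import robot
print(robot.close_job())"
```

```text
the job is handed in; nothing more can be done
None
```

I handed the job in: the bolt was screwed in to about 0.28 N·m (snug), then the lever was folded down flat. The carriage had not moved (under 0.2 mm) when I measured it during the turning. I did not measure it again after folding, but it looked in place in the last picture. The vial was never approached, and the arm had used about 12.6 s.

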